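# Withdraw the T-handled lock key from its guard plate

## Robot

A 6-joint arm with a two-finger parallel gripper is mounted at the origin on the work surface; the furniture and walls round the work are solid. World frame = base frame: x ahead of the robot, y to its left, z up, the work surface at z = 0. Lengths are in m, angles in rad, forces in N, time in s.
With the tool pointing down it reaches from about 0.375 to 0.925 m from the base axis. Payload 5.7 kg.
Tool frame: the origin (TCP) lies between the finger pads; the fingertips stand 8 mm ahead of it and the grasp point (between the pads) lies 11 mm behind it (env.nose_length is the distance from the TCP to the fingertips, in m); y points along the fingers, x is the direction in which the jaws open and shut, and the axes are right-handed (so a half turn about y gives the same grasp; the last joint's range is limited). The gripper opens to 85 mm and grips with 20 to 120 N. Pads are 22 mm wide; open, the fingers measure 114 mm over their backs; the gripper's body (76 mm by 85 mm) begins 54 mm behind the grasp point. The pads swing forward as they close: fully open they stand 13 mm farther back than shut.
Start: joints at [1.009, 0.359, 1.51, -0, 1.272, -0.115], TCP at [0.259, 0.541, 0.239] pointing down, gripper open.
Joint ranges: [-2.97, 2.97], [-1.01, 2.36], [0.21, 2.38], [-0.96, 4.11], [0.2, 2.71], [-2.98, 2.98]. Speed limits (rad/s): [2.39, 2.39, 3.14, 3.14, 3.14, 3.14].

## Interface

Orientations are given as a rotation vector (axis times angle).
In Python, from cell import env gives the robot as it stands.
- The arm moves only by the tool step_arm, never from a script. Its argument "plan" is a list of rows, each a list of 2 entries, a list of its own where there are three numbers: the shift along the world's x, y, z in units of 0.5 m (1.0 is 0.5 m), then the turn about the world's z in units of 60 degrees (1.0 is 60 degrees). In form: [[[x, y, z], roll], ...]. A call has 1 to 5 rows; each row is the pose to reach, as a shift and turn from the pose measured when the call began; what a row does not reach only later rows make up. A row lasts 1/12 s, in which the tool goes at most 41.7 mm and 7.16 degrees, less where a joint would pass 70% of its speed; a pose out of reach is approached as far as the arm can. A call with a number of a shift or a turn outside -1 to 1 is refused whole. A call with a gripper value outside its range is refused whole. "claw" is the opening, from 0 (shut) to 1 (fully open), set as the call begins (left out, the last holds). The fingers move at their own pace and stop on an object; "newtons" is the grip in N (left out, the last holds). Time passes only in rows, so rows that repeat a pose let the fingers close. It gives the time, the measured TCP pose, the force and the opening at its end, in the units of the state.
- env.state(): the state, without advancing time (a new reading comes with each control period).
- env.capture(name): name is "side" or "top" or "wrist"; returns the picture (400x640x3 uint8, red, green, blue); there is no depth.
- env.calibration(name): a dict with "fx", "fy", "cx", "cy" (pixels), "R" (3x3) and "t" (3): a world point X has camera coordinates R X + t. Camera axes: x right, y down, z forward; pixel columns grow to the right and rows downward; lengths in m; the calibration is good to about 2 mm. A picture is of the moment at which its call begins: read the wrist's pose just before it. calibration takes no time and is no camera call; for the wrist camera it gives the pose at the moment of the call.
- env.hand_in(): hands the job in, once; it reports no verdict.
The state is a dict: "time": time; "joint_positions": joint angles; "joint_velocities": joint speeds; "tau": joint torques, N m; "eef_pos": TCP position; "eef_rot": TCP orientation; "ft_force": force on the tool from outside, world axes, zero at the start; "torque": the same for the moment, N m; "gripper_width": finger opening in m.
Only numpy, scipy, OpenCV 4.12 (cv2) and the standard library are available. Lean on these libraries where they do the work, as an engineer would, in place of code of your own. Each camera call takes 0.05 s, during which the arm holds its last target.

## Task

Take the T-handled key out of the guarded key block: turn it until its foot lines up with the opening in the guard plate, lift it out through the opening, and stand it upright on its foot in the shallow wooden tray. Leave the spare key with the round knob where it stands.

Things in the scene. Friction and masses are not known exactly. Their poses are not given: they have to be found in the camera images.
- t_key: Loose key with black T-handle, 92 mm tall, 0.25 kg. Origin: centre of its foot's underside, z up the stem. Foot 62 (its x) x 28 (y) x 12 mm high; stem 16 mm round; handle a flat bar 66 mm (x, parallel to the foot) x 14 mm (y), 68 to 92 mm above the origin. Stands free on the block's base plate, foot under the guard plate, turned 45 to 135 degrees out of line with its opening.
- knob_key: The spare key, standing loose on the bench, to be left alone: the same foot and stem, but with a round black knob 40 mm in diameter, 68 to 92 mm above its origin (centre of the underside of its foot).
- key_block: The guarded key block, fixed to the bench. Origin: centre of its underside. Dark steel base 110 x 110 mm, top at 34 mm; on four posts above it an aluminium guard plate of the same outline, from 60 to 66 mm, bolt heads to 70 mm at its corners. One oblong opening in the middle of the guard plate, 80 mm along x and 46 mm along y. The T-handled key stands within 3 mm of its middle.
- tray: The wooden tray, fixed to the bench: a thick square block 110 x 110 mm whose flat top is an empty tray floor, 32 mm above the origin, inside a thin rim 4 mm thick that rises to 44 mm. Origin: centre of its underside.
Not all that is in view belongs to the job. What is shaped like the t_key but green is not meant.

How it is judged:
By the outcome, as a careful person would: the job done as asked, in the order asked, and still so for the second after the job is handed in, with the robot touching nothing.
It also fails if it takes over 42 s, if anything falls off the work surface, if the arm or the gripper's body presses on something with over 40 N, if the wrist force passes 120 N, or if a joint passes its speed limit or range.

## Working session

There is one attempt and no reset: what is moved stays moved. The work goes in short steps, Python scripts to look and compute and a tool call to move; the robot and the scene stay as the last step left them, time stands still between calls to the robot, and variables do not carry over. Pictures are saved under pics/ and viewed, and the job is handed in when it is done.

Besides the shell and the picture viewer there is one more tool, called after "Emit:" by a JSON object that holds its "name" and its "arguments", one argument or row to a line. step_arm: Moves the arm, as the interface text tells. Its arguments: {"type":"object","properties":{"plan":{"type":"array","items":{"type":"array"}},"claw":{"type":"number"},"newtons":{"type":"number"}},"required":["plan"]}

```bash
mkdir -p pics; ls
python3 - <<'E'
from cell import env
import cv2
print(env.state())
for n in ("side","top","wrist"):
    im=env.capture(n); cv2.imwrite(f"pics/{n}0.png",im[:,:,::-1]); print(n,env.calibration(n))
E
```

```text
pics
{'time': 0.0, 'joint_positions': array([ 1.00893767e+00,  3.59524783e-01,  1.51146807e+00,  2.13568219e-05,
        1.27253830e+00, -1.15116820e-01]), 'joint_velocities': array([ 6.69417503e-05, -1.13445438e-04,  2.43083712e-04, -2.64259000e-04,
        3.55223242e-04, -7.01434678e-05]), 'tau': array([ 4.84253891e-03, -5.27645516e+01, -2.78621829e+01,  3.23471259e-04,
        1.33247839e-02, -1.75271850e-05]), 'eef_pos': array([0.258852  , 0.54051573, 0.23842827]), 'eef_rot': array([-1.38887454, -0.87281098,  0.87569333]), 'ft_force': array([ 0.47078823,  0.11156274, -0.57021416]), 'torque': array([-0.03030343, -0.04195154, -0.00046951]), 'gripper_width': 0.08550009994707486}
side {'fx': 505.1592439983553, 'fy': 505.1592439983553, 'cx': 317.3899939977565, 'cy': 201.84609042564327, 'R': array([[-0.99775788, -0.06666206,  0.00594822],
       [-0.05571267,  0.77803959, -0.62573996],
       [ 0.03708516, -0.62466836, -0.78000906]]), 't': array([0.39897114, 0.33397887, 1.00595079])}
top {'fx': 379.69588580588885, 'fy': 379.69588580588885, 'cx': 319.1831735166361, 'cy': 197.9938186716658, 'R': array([[-0.01275097, -0.99977288, -0.01707605],
       [-0.99140259,  0.01486461, -0.12999979],
       [ 0.13022409,  0.01527161, -0.99136697]]), 't': array([-0.32051963,  0.42339308,  0.86486233])}
wrist {'fx': 316.39746140842635, 'fy': 316.39746140842635, 'cx': 322.8149410843025, 'cy': 199.63837331982623, 'R': array([[ 0.43189166,  0.90191913, -0.00338878],
       [ 0.86054873, -0.4109503 ,  0.30095804],
       [ 0.27004719, -0.13289748, -0.95363136]]), 't': array([-0.59893803, -0.04007102,  0.38111721])}
```

View pics/side0.png

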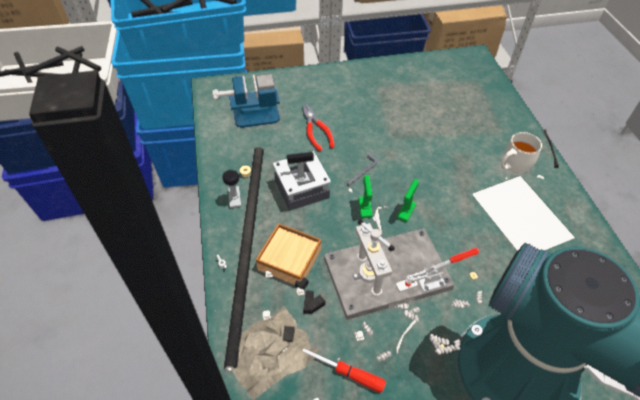

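View pics/top0.png

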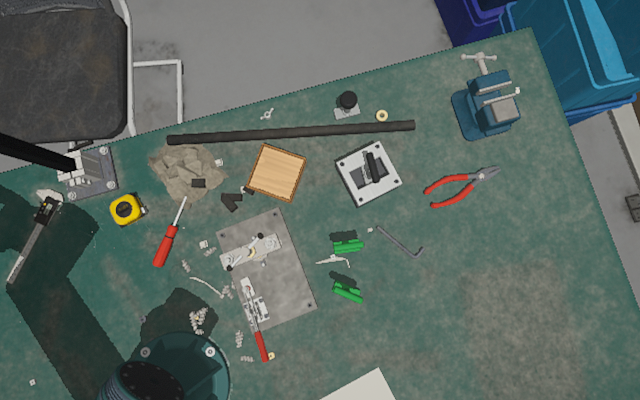

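View pics/wrist0.png

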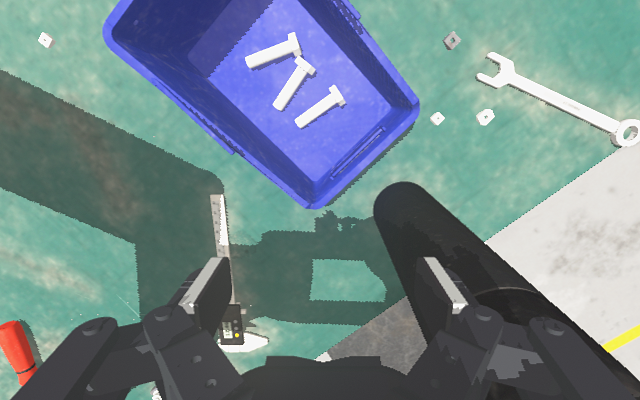

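Run:
```python
from scipy.spatial.transform import Rotation as R
import numpy as np
M=R.from_rotvec([-1.38887454, -0.87281098,  0.87569333]).as_matrix();print(M.round(3)); print(np.degrees(np.arctan2(M[1,0],M[0,0])))
```

```text
[[ 0.432 -0.001 -0.902]
 [ 0.902 -0.002  0.432]
 [-0.002 -1.     0.   ]]
64.40323080565553
```

```bash
cat > h.py <<'E'
import numpy as np,cv2
from cell import env
def ray(n,uv,c=None):
    c=c or env.calibration(n); R=c["R"];o=-R.T@c["t"]
    d=R.T@np.array([(uv[0]-c["cx"])/c["fx"],(uv[1]-c["cy"])/c["fy"],1]);return o,d
def onz(n,uv,z,c=None):
    o,d=ray(n,uv,c); return o+d*(z-o[2])/d[2]
def tri(a,ua,b,ub):
    o1,d1=ray(a,ua);o2,d2=ray(b,ub)
    s=np.linalg.lstsq(np.c_[d1,-d2],o2-o1,rcond=None)[0]
    p,q=o1+s[0]*d1,o2+s[1]*d2
    return (p+q)/2,np.linalg.norm(p-q)
def proj(n,X):
    c=env.calibration(n);p=c["R"]@np.array(X)+c["t"];return np.array([c["fx"]*p[0]/p[2]+c["cx"],c["fy"]*p[1]/p[2]+c["cy"]])
E
python3 - <<'E'
from h import *
for z in(0,): print([onz("top",p,z).round(3) for p in((167,140),(413,125))],[onz("side",p,z).round(3) for p in((230,365),(258,150))])
print(tri("top",(167,140),"side",(230,365)),tri("top",(413,125),"side",(258,150)))
a=cv2.imread("pics/top0.png")[80:220,220:440];cv2.imwrite("pics/tc.png",cv2.resize(a,None,fx=3.6,fy=3.6,interpolation=cv2.INTER_CUBIC))
a=cv2.imread("pics/side0.png")[130:300,200:400];cv2.imwrite("pics/sc.png",cv2.resize(a,None,fx=3.5,fy=3.5,interpolation=cv2.INTER_CUBIC))
E
```

```text
[array([0.573, 0.049, 0.   ]), array([ 0.6  , -0.559,  0.   ])] [array([0.573, 0.03 , 0.   ]), array([ 0.601, -0.569,  0.   ])]
(array([0.56696845, 0.03906037, 0.0231539 ]), np.float64(0.0023309994395713063)) (array([ 0.59708172, -0.55650336,  0.01205368]), np.float64(0.002203721270999674))
```

View pics/tc.png

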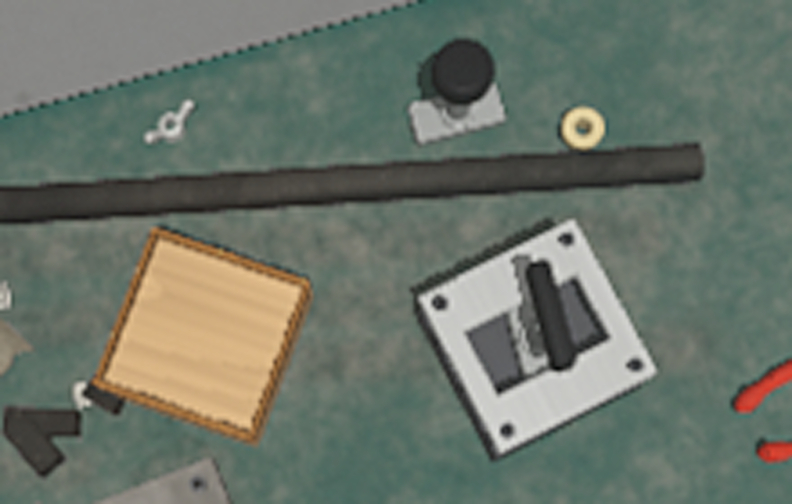

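View pics/sc.png

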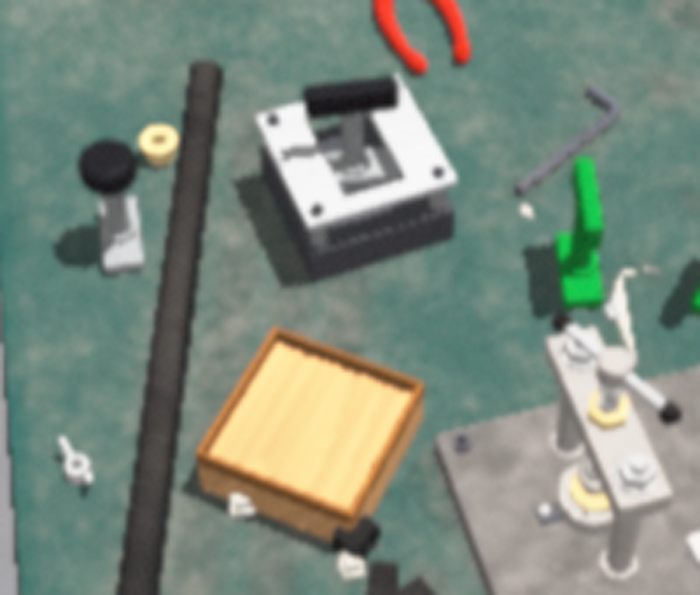

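Run:
```python
from h import *
T=lambda p:((p[0]+.5)/3.6-.5+220,(p[1]+.5)/3.6-.5+80)
S=lambda p:((p[0]+.5)/3.5-.5+200,(p[1]+.5)/3.5-.5+130)
def go(name,pts,f,cam,z):
    P=np.array([onz(cam,f(p),z)[:2] for p in pts]);print(name,cam,P.round(4).tolist(),'c',P.mean(0).round(4),
     'len',np.linalg.norm(np.roll(P,-1,0)-P,axis=1).round(4),'ang',[round(np.degrees(np.arctan2(*(b-a)[::-1])),1) for a,b in zip(P,np.roll(P,-1,0))])
go('bolts',[(440,302),(566,239),(635,365),(507,430)],T,'top',.07)
go('corners',[(415,290),(574,220),(657,372),(496,458)],T,'top',.066)
go('open',[(467,330),(576,278),(609,339),(499,393)],T,'top',.066)
go('handle',[(538,262),(564,370)],T,'top',.126)
go('tray',[(157,228),(311,285),(253,441),(97,382)],T,'top',.044)
go('knob',[(463,70)],T,'top',.092)
go('bolts',[(273,120),(391,85),(438,173),(317,210)],S,'side',.07)
go('corners',[(257,113),(393,74),(457,182),(315,225)],S,'side',.066)
go('handle',[(308,92),(394,82)],S,'side',.126)
go('tray',[(277,329),(424,385),(352,516),(199,457)],S,'side',.044)
go('knob',[(107,160)],S,'side',.092)
```

```text
bolts top [[0.4904, -0.379], [0.5294, -0.4588], [0.4485, -0.4988], [0.4092, -0.4186]] c [ 0.4694 -0.4388] len [0.0888 0.0902 0.0893 0.0903] ang [np.float64(-63.9), np.float64(-153.7), np.float64(116.2), np.float64(26.0)]
corners top [[0.4992, -0.3637], [0.5427, -0.4648], [0.4446, -0.513], [0.3923, -0.4118]] c [ 0.4697 -0.4383] len [0.1101 0.1093 0.114  0.1172] ang [np.float64(-66.7), np.float64(-153.8), np.float64(117.3), np.float64(24.2)]
open top [[0.4731, -0.3957], [0.5052, -0.4648], [0.4659, -0.4841], [0.4329, -0.4147]] c [ 0.4693 -0.4398] len [0.0762 0.0437 0.0768 0.0444] ang [np.float64(-65.1), np.float64(-153.9), np.float64(115.4), np.float64(25.2)]
handle top [[0.5007, -0.4341], [0.4365, -0.4472]] c [ 0.4686 -0.4406] len [0.0655 0.0655] ang [np.float64(-168.5), np.float64(11.5)]
tray top [[0.5484, -0.1973], [0.5088, -0.2972], [0.4078, -0.2594], [0.4474, -0.1593]] c [ 0.4781 -0.2283] len [0.1075 0.1078 0.1077 0.1078] ang [np.float64(-111.6), np.float64(159.5), np.float64(68.4), np.float64(-20.6)]
knob top [[0.6324, -0.3953]] c [ 0.6324 -0.3953] len [0.] ang [np.float64(0.0)]
b
[... 180 characters left out ...]
), np.float64(26.1), np.float64(-64.0)]
corners side [[0.5427, -0.4659], [0.4484, -0.5118], [0.3965, -0.4108], [0.4908, -0.3652]] c [ 0.4696 -0.4384] len [0.1048 0.1135 0.1047 0.1132] ang [np.float64(-154.0), np.float64(117.2), np.float64(25.8), np.float64(-62.7)]
handle side [[0.5001, -0.4318], [0.4427, -0.4454]] c [ 0.4714 -0.4386] len [0.0589 0.0589] ang [np.float64(-166.7), np.float64(13.3)]
tray side [[0.5095, -0.2923], [0.4094, -0.2544], [0.4474, -0.1542], [0.547, -0.1898]] c [ 0.4783 -0.2227] len [0.1071 0.1071 0.1057 0.1092] ang [np.float64(159.2), np.float64(69.2), np.float64(-19.6), np.float64(-110.1)]
knob side [[0.6344, -0.3908]] c [ 0.6344 -0.3908] len [0.] ang [np.float64(0.0)]
```

Run:
```python
from h import *
print([onz("top",p,0.0).round(3) for p in((70,163),(90,147),(108,180),(117,192),(75,150),(75,172))])
print([onz("side",p,z).round(3) for z in(.4,.5,.6) for p in((36,112),(96,118),(65,95))])
print([onz("wrist",p,0).round(3) for p in((400,182),(380,200),(430,190))])
for n in("side","top"):
  for z in (0,.2,.4,.6): print(n,z,proj(n,(.5,.27,z)).round())
def c(n,x0,y0,x1,y1,f):
  a=cv2.imread(f"pics/{n}0.png")[y0:y1,x0:x1];cv2.imwrite(f"pics/c_{n}.png",cv2.resize(a,None,fx=f,fy=f))
c("top",0,100,160,300,3); c("side",0,0,260,400,1.5)
```

```text
[array([0.518, 0.288, 0.   ]), array([0.558, 0.241, 0.   ]), array([0.474, 0.19 , 0.   ]), array([0.444, 0.167, 0.   ]), array([0.551, 0.278, 0.   ]), array([0.496, 0.274, 0.   ])]
[array([ 0.91 , -0.244,  0.4  ]), array([ 0.801, -0.236,  0.4  ]), array([ 0.877, -0.292,  0.4  ]), array([ 0.82 , -0.136,  0.5  ]), array([ 0.729, -0.129,  0.5  ]), array([ 0.793, -0.176,  0.5  ]), array([ 0.73 , -0.028,  0.6  ]), array([ 0.658, -0.023,  0.6  ]), array([ 0.709, -0.059,  0.6  ])]
[array([0.316, 0.617, 0.   ]), array([0.327, 0.586, 0.   ]), array([0.341, 0.646, 0.   ])]
side 0 [248. 507.]
side 0.2 [233. 484.]
side 0.4 [210. 449.]
side 0.6 [168. 385.]
top 0 [ 77. 170.]
top 0.2 [  9. 149.]
top 0.4 [-107.  113.]
top 0.6 [-360.   34.]
```

View pics/c_top.png

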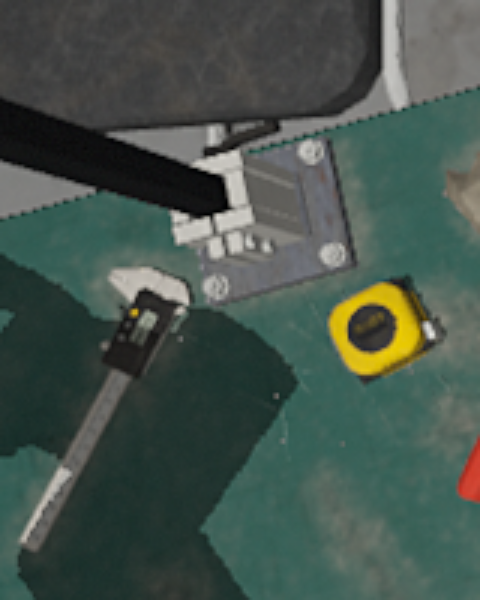

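View pics/c_side.png

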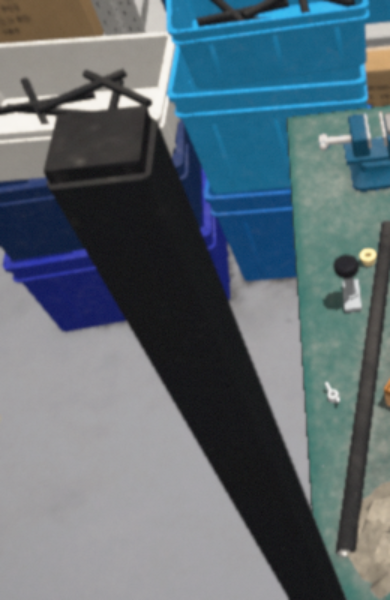

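Emit:
{"name": "step_arm", "arguments": {
  "plan": [
    [[0.06, -0.4, 0.06], -0.25],
    [[0.06, -0.4, 0.06], -0.25],
    [[0.06, -0.4, 0.06], -0.25],
    [[0.06, -0.4, 0.06], -0.25],
    [[0.06, -0.4, 0.06], -0.25]
  ],
  "claw": 1
}}

```text
time: 0.57
eef_pos: [0.2885, 0.3384, 0.2685]
eef_rot: [-1.465, -0.672, 0.676]
ft_force: [1.0, 0.0, -0.2]
gripper_width: 0.0856
```

Emit:
{"name": "step_arm", "arguments": {
  "plan": [
    [[0.16, -0.38, 0], -0.5],
    [[0.16, -0.38, 0], -0.5],
    [[0.16, -0.38, 0], -0.5],
    [[0.16, -0.38, 0], -0.5],
    [[0.16, -0.38, 0], -0.5]
  ]
}}

```text
time: 0.98
eef_pos: [0.3685, 0.1465, 0.2686]
eef_rot: [-1.555, -0.26, 0.263]
ft_force: [0.8, 0.3, 0.6]
gripper_width: 0.0856
```

Emit:
{"name": "step_arm", "arguments": {
  "plan": [
    [[0.08, -0.4, 0], -0.55],
    [[0.08, -0.4, 0], -0.55],
    [[0.08, -0.4, 0], -0.55],
    [[0.08, -0.4, 0], -0.55],
    [[0.08, -0.4, 0], -0.55]
  ]
}}

```text
time: 1.4
eef_pos: [0.4083, -0.0558, 0.2687]
eef_rot: [-1.562, 0.197, -0.195]
ft_force: [1.0, 0.6, 0.4]
gripper_width: 0.0853
```

Emit:
{"name": "step_arm", "arguments": {
  "plan": [
    [[0.06, -0.4, 0], -0.55],
    [[0.06, -0.4, 0], -0.55],
    [[0.06, -0.4, 0], -0.55],
    [[0.06, -0.4, 0], -0.55],
    [[0.06, -0.4, 0], -0.55]
  ]
}}

```text
time: 1.82
eef_pos: [0.438, -0.2584, 0.2686]
eef_rot: [-1.471, 0.652, -0.65]
ft_force: [0.7, -0.3, 0.0]
gripper_width: 0.0854
```

Emit:
{"name": "step_arm", "arguments": {
  "plan": [
    [[0.062, -0.36, 0], -0.5],
    [[0.062, -0.36, 0], -0.5],
    [[0.062, -0.36, 0], -0.5],
    [[0.062, -0.36, 0], -0.5],
    [[0.062, -0.36, 0], -0.5]
  ]
}}

```text
time: 2.23
eef_pos: [0.4692, -0.4438, 0.2679]
eef_rot: [-1.3, 1.056, -1.057]
ft_force: [-0.1, -0.7, -0.6]
gripper_width: 0.0856
```

Run:
```python
from h import *
import pickle
from scipy.spatial.transform import Rotation as R
s=env.state();c=env.calibration("wrist");im=env.capture("wrist");cv2.imwrite("pics/w1.png",im[:,:,::-1]);pickle.dump(c,open("w1.pkl","wb"))
M=R.from_rotvec(s["eef_rot"]).as_matrix();print(s["eef_pos"],M.round(3),np.degrees(np.arctan2(M[1,0],M[0,0])),s["joint_positions"].round(2))
```

```text
[ 0.46923313 -0.44376757  0.26793169] [[ 0.204 -0.     0.979]
 [-0.979 -0.001  0.204]
 [ 0.001 -1.    -0.   ]] -78.23289956933516 [-0.86  0.4   1.37 -0.    1.37  0.5 ]
```

View pics/w1.png

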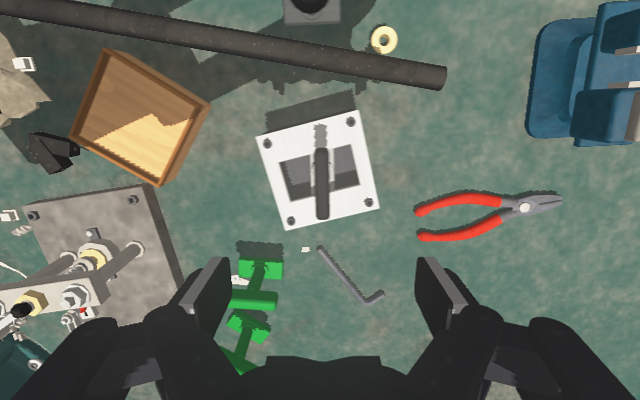

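Run:
```python
from h import *
import pickle
c=pickle.load(open("w1.pkl","rb"))
im=cv2.imread("pics/w1.png");a=im[100:240,240:400];cv2.imwrite("pics/w1c.png",cv2.resize(a,None,fx=4,fy=4,interpolation=cv2.INTER_CUBIC))
for n,z,ps in(("handle",.126,[(321,150),(322,219)]),("bolts",.07,[(267,143),(351,121),(369,202),(291,221)]),("tray",.044,[(107,49),(210,104),(160,186),(70,140)])):
  P=np.array([onz("wrist",p,z,c)[:2] for p in ps]);print(n,P.round(4).tolist(),P.mean(0).round(4),np.degrees(np.arctan2(*(P[1]-P[0])[::-1])).round(1),np.linalg.norm(P[1]-P[0]).round(4))
```

```text
handle [[0.5037, -0.4354], [0.4407, -0.4494]] [ 0.4722 -0.4424] -167.5 0.0645
bolts [[0.4909, -0.3804], [0.5305, -0.4611], [0.4498, -0.5007], [0.41, -0.4201]] [ 0.4703 -0.4406] -63.8 0.0899
tray [[0.5483, -0.2006], [0.5156, -0.3098], [0.4116, -0.2616], [0.445, -0.1603]] [ 0.4802 -0.2331] -106.7 0.1141
```

View pics/w1c.png

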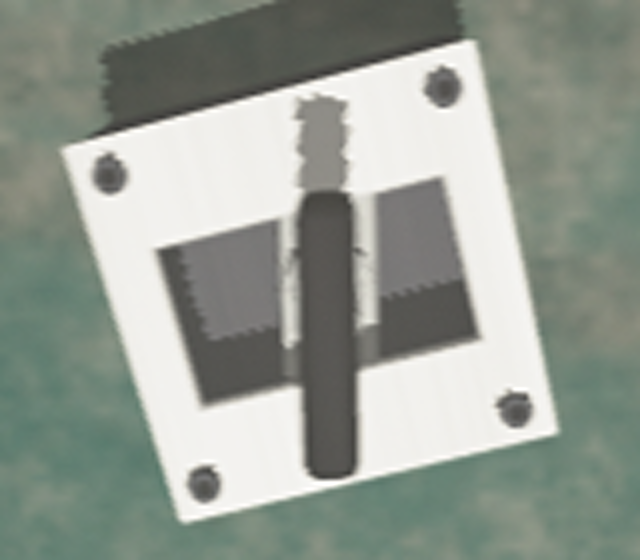

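Emit:
{"name": "step_arm", "arguments": {
  "plan": [
    [[0.003, 0.0066, -0.08], 0.01],
    [[0.003, 0.0066, -0.16], 0.01],
    [[0.003, 0.0066, -0.24], 0.01],
    [[0.003, 0.0066, -0.3], 0.01],
    [[0.003, 0.0066, -0.332], 0.01]
  ]
}}

```text
time: 2.7
eef_pos: [0.4688, -0.4394, 0.097]
eef_rot: [-1.305, 1.052, -1.043]
ft_force: [-0.6, 0.5, -0.2]
gripper_width: 0.0853
```

Emit:
{"name": "step_arm", "arguments": {
  "plan": [
    [[0, 0, 0], 0],
    [[0, 0, 0], 0],
    [[0, 0, 0], 0],
    [[0, 0, 0], 0],
    [[0, 0, 0], 0]
  ],
  "claw": 0.4,
  "newtons": 40
}}

```text
time: 3.12
eef_pos: [0.4698, -0.4404, 0.0989]
eef_rot: [-1.305, 1.049, -1.046]
ft_force: [0.4, 0.8, 0.7]
gripper_width: 0.0339
```

Run:
```python
from h import *
s=env.state();print(s["eef_pos"],s["gripper_width"],s["ft_force"])
a=env.capture("wrist");cv2.imwrite("pics/w2.png",a[:,:,::-1])
a=env.capture("side")[80:280,180:420];cv2.imwrite("pics/s2.png",cv2.resize(a[:,:,::-1],None,fx=3,fy=3))
```

```text
[ 0.46979068 -0.4403857   0.09893426] 0.03390574150624471 [0.37080343 0.76585859 0.69022988]
```

View pics/w2.png

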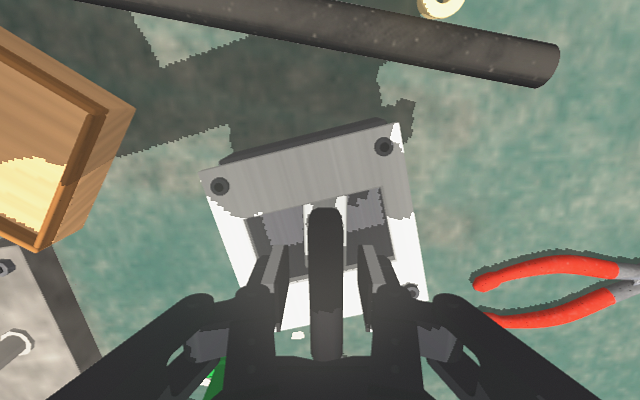

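View pics/s2.png

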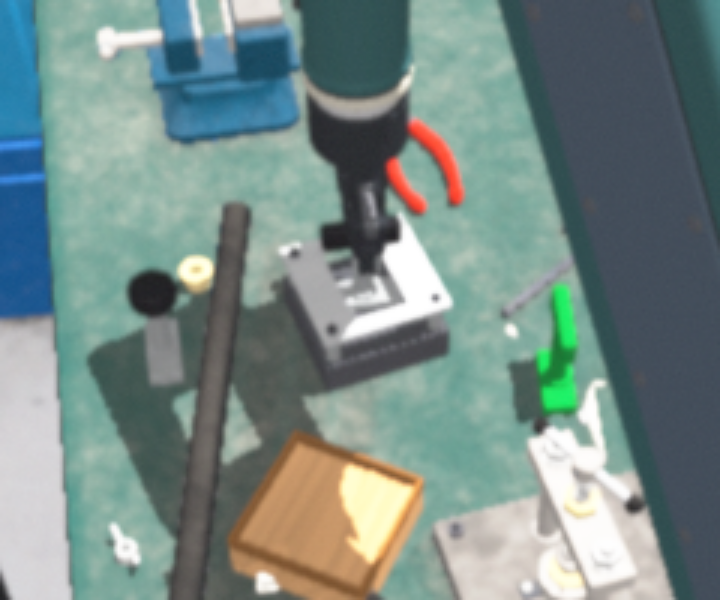

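Emit:
{"name": "step_arm", "arguments": {
  "plan": [
    [[0, 0, 0.004], 0],
    [[0, 0, 0.004], 0],
    [[0, 0, 0.004], 0],
    [[0, 0, 0.004], 0],
    [[0, 0, 0.004], 0]
  ],
  "claw": 0,
  "newtons": 60
}}

```text
time: 3.63
eef_pos: [0.4702, -0.4412, 0.1019]
eef_rot: [-1.306, 1.048, -1.048]
ft_force: [-0.7, -0.4, 7.5]
gripper_width: 0.0133
```

Emit:
{"name": "step_arm", "arguments": {
  "plan": [
    [[0, 0, 0.006], 0],
    [[0, 0, 0.006], -0.1],
    [[0, 0, 0.006], -0.2],
    [[0, 0, 0.006], -0.3],
    [[0, 0, 0.006], -0.4]
  ]
}}

```text
time: 4.05
eef_pos: [0.4698, -0.4407, 0.1045]
eef_rot: [-1.106, 1.362, -1.359]
ft_force: [0.0, 0.9, -2.7]
gripper_width: 0.0133
```

Emit:
{"name": "step_arm", "arguments": {
  "plan": [
    [[0, 0, 0], -0.1],
    [[0, 0, 0], -0.2],
    [[0, 0, 0], -0.3],
    [[0, 0, 0], -0.4],
    [[0, 0, 0], -0.5]
  ]
}}

```text
time: 4.47
eef_pos: [0.4693, -0.4401, 0.104]
eef_rot: [-0.768, 1.731, -1.724]
ft_force: [-0.2, 0.1, -2.5]
gripper_width: 0.013
```

```bash
cat >> h.py <<'E'
def pose():
    from scipy.spatial.transform import Rotation as R
    s=env.state();M=R.from_rotvec(s["eef_rot"]).as_matrix()
    print(s["time"],s["eef_pos"].round(4),'yaw',np.degrees(np.arctan2(M[1,0],M[0,0])).round(2),'down',M[:,1].round(3),'F',s["ft_force"].round(1),'T',s["torque"].round(2),'w',s["gripper_width"])
E
python3 -c "
from h import *
pose()"
```

```text
4.4667 [ 0.4693 -0.4401  0.104 ] yaw -132.14 down [-0.003  0.003 -1.   ] F [-0.2  0.1 -2.5] T [ 0.01  0.01 -0.03] w 0.013008220095595378
```

Emit:
{"name": "step_arm", "arguments": {
  "plan": [
    [[0, 0, 0], -0.1],
    [[0, 0, 0], -0.2],
    [[0, 0, 0], -0.3],
    [[0, 0, 0], -0.362],
    [[0, 0, 0], -0.362]
  ]
}}

```text
time: 4.88
eef_pos: [0.469, -0.4395, 0.1035]
eef_rot: [-0.456, 1.975, -1.965]
ft_force: [-0.7, 0.1, -3.0]
gripper_width: 0.0131
```

Run:
```python
from h import *
import pickle
pose()
c=env.calibration("wrist");pickle.dump(c,open("w3.pkl","wb"))
a=env.capture("wrist");cv2.imwrite("pics/w3.png",a[:,:,::-1])
a=env.capture("side")[120:220,240:380];cv2.imwrite("pics/s3.png",cv2.resize(a[:,:,::-1],None,fx=5,fy=5))
pose()
```

```text
4.8833 [ 0.469  -0.4395  0.1035] yaw -153.99 down [-0.002  0.005 -1.   ] F [-0.7  0.1 -3. ] T [-0.04 -0.02  0.04] w 0.013132626318366664
4.9833 [ 0.4691 -0.4397  0.1037] yaw -153.72 down [-0.002  0.004 -1.   ] F [ 0.   0.1 -2.5] T [ 0.03 -0.02  0.06] w 0.013152968326704767
```

View pics/w3.png

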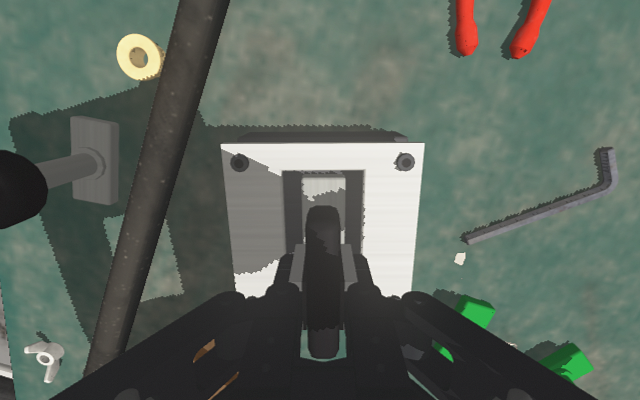

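View pics/s3.png

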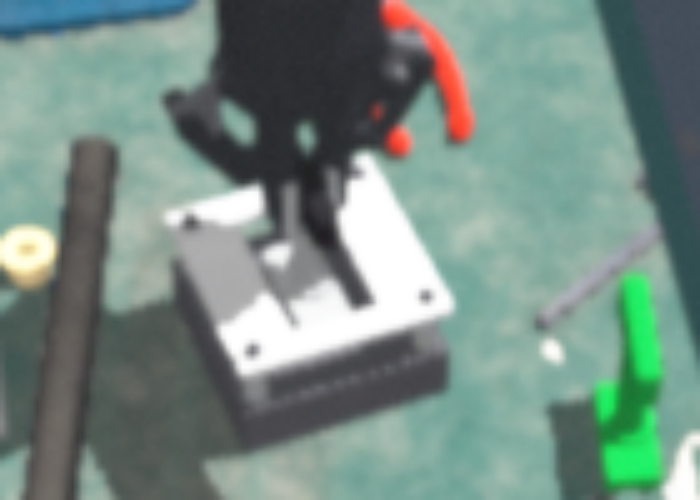

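Run:
```python
from h import *
import pickle
c=pickle.load(open("w3.pkl","rb"))
f=onz("wrist",(324,178),.048,c)[:2];e=onz("wrist",(324,170),.066,c)[:2]
f0=onz("wrist",(324,174),.048,c)[:2]
u=np.array([np.cos(np.radians(-63.9)),np.sin(np.radians(-63.9))]);v=np.array([-u[1],u[0]])
for p in(f,f0,e): print((p-[.4695,-.4390])@u,(p-[.4695,-.4390])@v)
for a in[((285,230),(364,230),.066),((302,195),(346,195),.048)]:
  P=[(onz("wrist",q,a[2],c)[:2]-[.4695,-.4390])@v for q in a[:2]];print(P)
```

```text
0.0312030117827729 -0.0011114748626765139
0.03372888624747726 -0.0011118742936888405
0.04019117174454261 -0.0010210580517318684
[np.float64(0.02194605116617892), np.float64(-0.024575308564208437)]
[np.float64(0.012695449084754559), np.float64(-0.014918011682998819)]
```

Emit:
{"name": "step_arm", "arguments": {
  "plan": [
    [[0, 0, 0.02], 0],
    [[0, 0, 0.05], 0],
    [[0, 0, 0.08], 0],
    [[0, 0, 0.12], 0],
    [[0, 0, 0.16], 0]
  ]
}}

```text
time: 5.4
eef_pos: [0.4688, -0.4393, 0.1848]
eef_rot: [-0.462, 1.972, -1.961]
ft_force: [-1.0, -0.2, -1.8]
gripper_width: 0.0132
```

Run:
```python
from h import *
pose()
a=env.capture("wrist");cv2.imwrite("pics/w4.png",a[:,:,::-1])
a=env.capture("side")[100:280,200:400];cv2.imwrite("pics/s4.png",cv2.resize(a[:,:,::-1],None,fx=3,fy=3))
```

```text
5.4 [ 0.4688 -0.4393  0.1848] yaw -153.63 down [-0.003  0.005 -1.   ] F [-1.  -0.2 -1.8] T [-0.02  0.01  0.01] w 0.01324707210283165
```

View pics/w4.png

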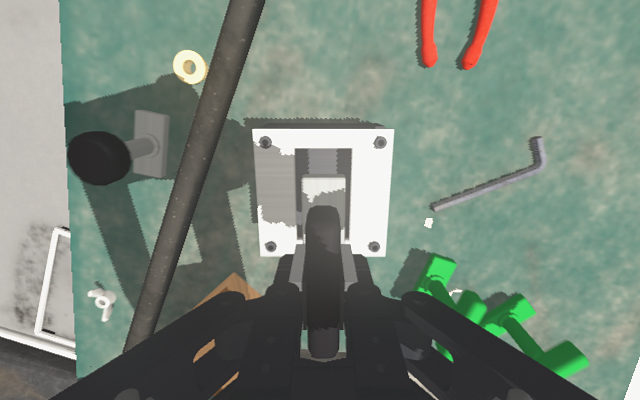

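View pics/s4.png

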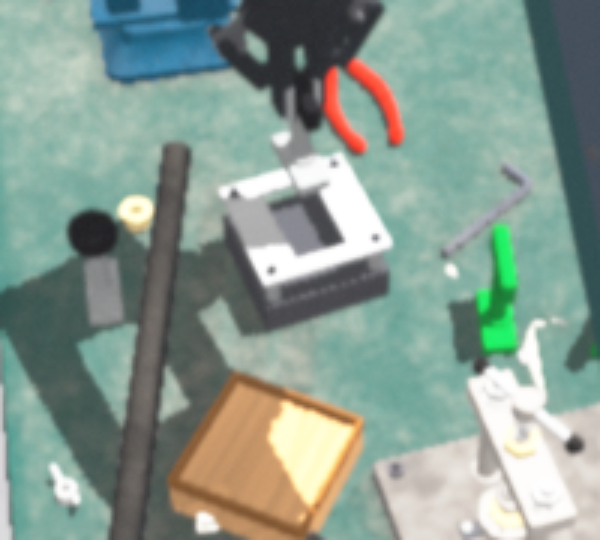

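Emit:
{"name": "step_arm", "arguments": {
  "plan": [
    [[0.01, 0.07, 0], 0.09],
    [[0.01, 0.14, 0], 0.18],
    [[0.01, 0.21, 0], 0.27],
    [[0.01, 0.28, 0], 0.36],
    [[0.01, 0.34, 0], 0.36]
  ]
}}

```text
time: 5.92
eef_pos: [0.4748, -0.269, 0.187]
eef_rot: [-0.77, 1.722, -1.721]
ft_force: [0.5, -0.1, -2.3]
gripper_width: 0.0131
```

Run:
```python
from h import *
pose()
```

```text
5.9167 [ 0.4748 -0.269   0.187 ] yaw -131.71 down [ 0.002  0.001 -1.   ] F [ 0.5 -0.1 -2.3] T [ 0.04 -0.07  0.06] w 0.013083264214791165
```

Emit:
{"name": "step_arm", "arguments": {
  "plan": [
    [[0.0074, 0.04, 0], 0.09],
    [[0.0074, 0.085, 0], 0.18],
    [[0.0074, 0.085, -0.04], 0.27],
    [[0.0074, 0.085, -0.08], 0.345],
    [[0.0074, 0.085, -0.11], 0.345]
  ]
}}

```text
time: 6.33
eef_pos: [0.4778, -0.2253, 0.1305]
eef_rot: [-1.015, 1.471, -1.467]
ft_force: [0.4, -0.4, -2.5]
gripper_width: 0.0132
```

Run:
```python
from h import *
pose()
a=env.capture("wrist");cv2.imwrite("pics/w5.png",a[:,:,::-1])
a=env.capture("side")[160:320,200:400];cv2.imwrite("pics/s5.png",cv2.resize(a[:,:,::-1],None,fx=3.5,fy=3.5))
a=env.capture("top")[80:220,200:420];cv2.imwrite("pics/t5.png",cv2.resize(a[:,:,::-1],None,fx=3.5,fy=3.5))
pose()
```

```text
6.3333 [ 0.4778 -0.2253  0.1305] yaw -110.64 down [ 0.     0.003 -1.   ] F [ 0.4 -0.4 -2.5] T [-0.06 -0.02  0.03] w 0.013150234011715774
6.4833 [ 0.4771 -0.2256  0.1306] yaw -110.99 down [-0.002  0.004 -1.   ] F [ 0.3  0.2 -2.6] T [-0.08 -0.   -0.06] w 0.01298058068804402
```

View pics/w5.png

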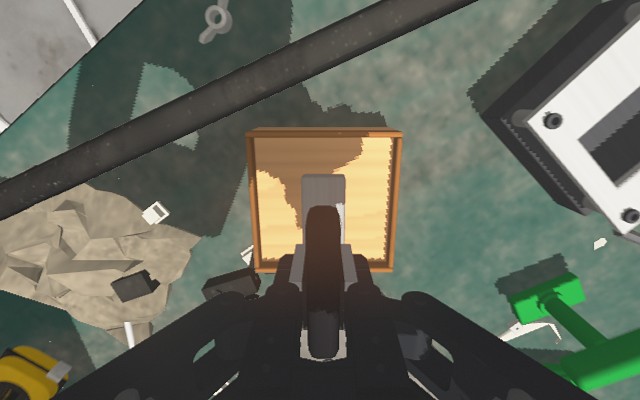

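View pics/s5.png

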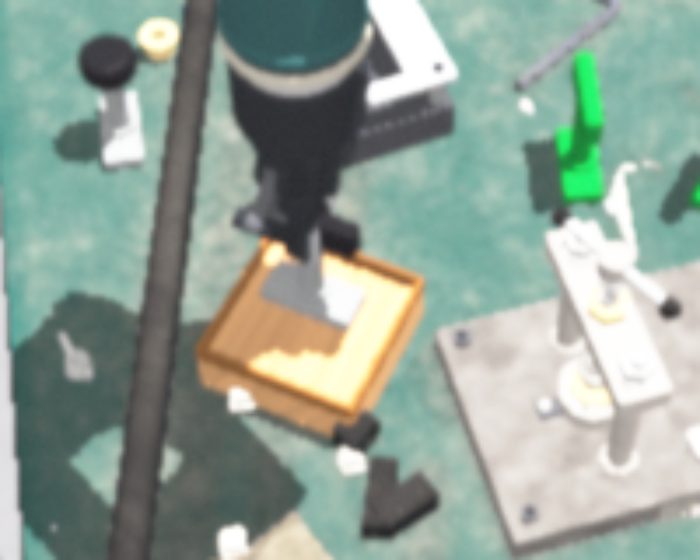

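View pics/t5.png

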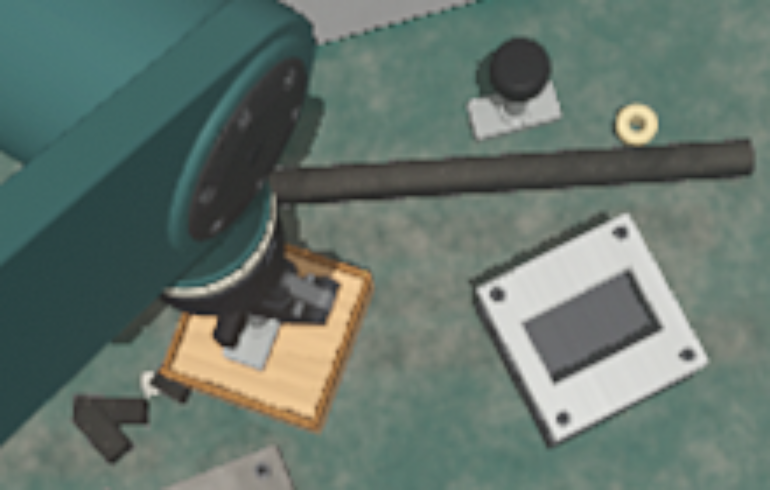

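Emit:
{"name": "step_arm", "arguments": {
  "plan": [
    [[0, 0, -0.014], 0],
    [[0, 0, -0.028], 0],
    [[0, 0, -0.042], 0],
    [[0, 0, -0.05], 0],
    [[0, 0, -0.054], 0]
  ]
}}

```text
time: 6.9
eef_pos: [0.4768, -0.2254, 0.1029]
eef_rot: [-1.013, 1.479, -1.469]
ft_force: [-0.6, -0.1, -2.1]
gripper_width: 0.0129
```

Emit:
{"name": "step_arm", "arguments": {
  "plan": [
    [[0, 0, -0.002], 0],
    [[0, 0, -0.004], 0],
    [[0, 0, -0.005], 0],
    [[0, 0, -0.005], 0]
  ]
}}

```text
time: 7.23
eef_pos: [0.4769, -0.2255, 0.1005]
eef_rot: [-1.013, 1.479, -1.469]
ft_force: [-0.0, 0.2, -2.3]
gripper_width: 0.0133
```

Emit:
{"name": "step_arm", "arguments": {
  "plan": [
    [[0, 0, -0.002], 0],
    [[0, 0, -0.003], 0],
    [[0, 0, -0.003], 0]
  ]
}}

```text
time: 7.48
eef_pos: [0.4772, -0.2257, 0.0999]
eef_rot: [-1.012, 1.478, -1.47]
ft_force: [-2.6, 1.0, 4.4]
gripper_width: 0.0136
```

Emit:
{"name": "step_arm", "arguments": {
  "plan": [
    [[0, 0, 0], 0],
    [[0, 0, 0], 0],
    [[0, 0, 0], 0],
    [[0, 0, 0], 0],
    [[0, 0, 0], 0]
  ],
  "claw": 0.6
}}

```text
time: 7.9
eef_pos: [0.4773, -0.2257, 0.1]
eef_rot: [-1.012, 1.477, -1.47]
ft_force: [-0.9, 0.1, -0.2]
gripper_width: 0.0512
```

Run:
```python
from h import *
pose()
a=env.capture("wrist");cv2.imwrite("pics/w6.png",a[:,:,::-1])
```

```text
7.9 [ 0.4773 -0.2257  0.1   ] yaw -111.0 down [-0.002  0.004 -1.   ] F [-0.9  0.1 -0.2] T [-0.05  0.04 -0.02] w 0.051227876277125634
```

View pics/w6.png

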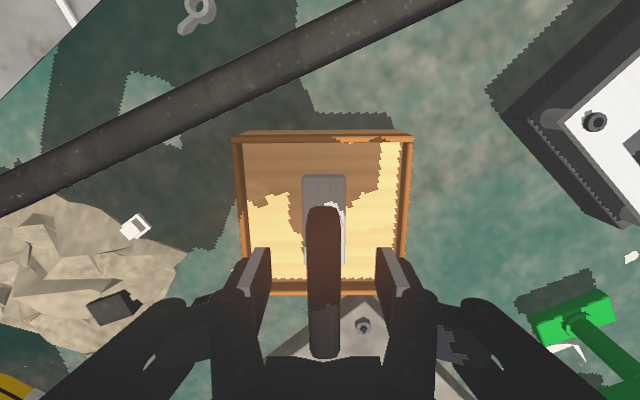

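Released and standing, handle clear of both pads. Retreat straight up, then away.

Emit:
{"name": "step_arm", "arguments": {
  "plan": [
    [[0, 0, 0.03], 0],
    [[0, 0, 0.1], 0],
    [[0, 0, 0.17], 0],
    [[0, 0, 0.24], 0],
    [[0, 0, 0.3], 0]
  ]
}}

```text
time: 8.37
eef_pos: [0.4774, -0.2258, 0.2521]
eef_rot: [-1.012, 1.477, -1.471]
ft_force: [-0.2, -0.2, -0.1]
gripper_width: 0.0511
```

Emit:
{"name": "step_arm", "arguments": {
  "plan": [
    [[-0.06, 0.07, 0], 0],
    [[-0.1, 0.14, 0], 0],
    [[-0.14, 0.22, 0], 0],
    [[-0.16, 0.3, 0], 0],
    [[-0.16, 0.36, 0], 0]
  ]
}}

```text
time: 8.78
eef_pos: [0.3941, -0.0438, 0.2519]
eef_rot: [-1.012, 1.479, -1.47]
ft_force: [0.2, 0.3, -0.5]
gripper_width: 0.0512
```

Emit:
{"name": "step_arm", "arguments": {
  "plan": [
    [[0, 0, 0], 0],
    [[0, 0, 0], 0],
    [[0, 0, 0], 0]
  ]
}}

```text
time: 9.03
eef_pos: [0.3945, -0.0441, 0.252]
eef_rot: [-1.013, 1.477, -1.471]
ft_force: [-0.3, -0.9, 0.2]
gripper_width: 0.0512
```

Run:
```python
from h import *
pose()
a=env.capture("side")[130:300,200:400];cv2.imwrite("pics/s7.png",cv2.resize(a[:,:,::-1],None,fx=3.5,fy=3.5))
a=env.capture("top")[80:220,220:440];cv2.imwrite("pics/t7.png",cv2.resize(a[:,:,::-1],None,fx=3.6,fy=3.6))
```

```text
9.0333 [ 0.3945 -0.0441  0.252 ] yaw -111.01 down [-0.002  0.003 -1.   ] F [-0.3 -0.9  0.2] T [-0.01 -0.02  0.01] w 0.05121178016748311
```

View pics/s7.png

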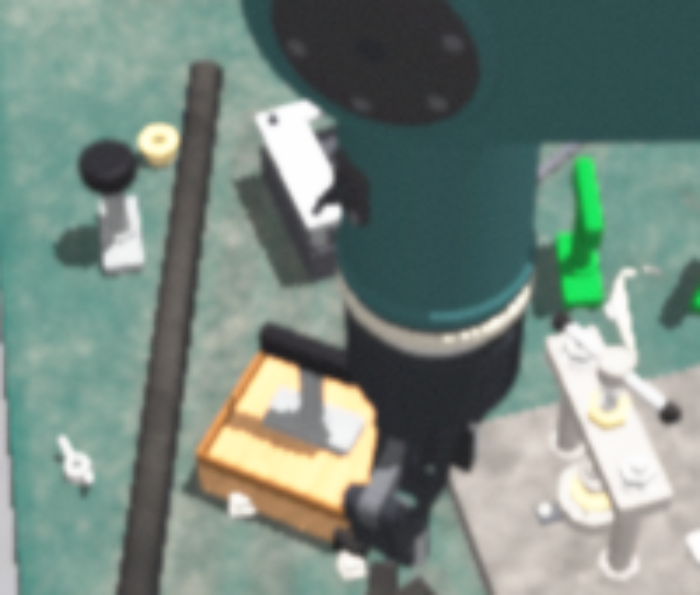

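View pics/t7.png

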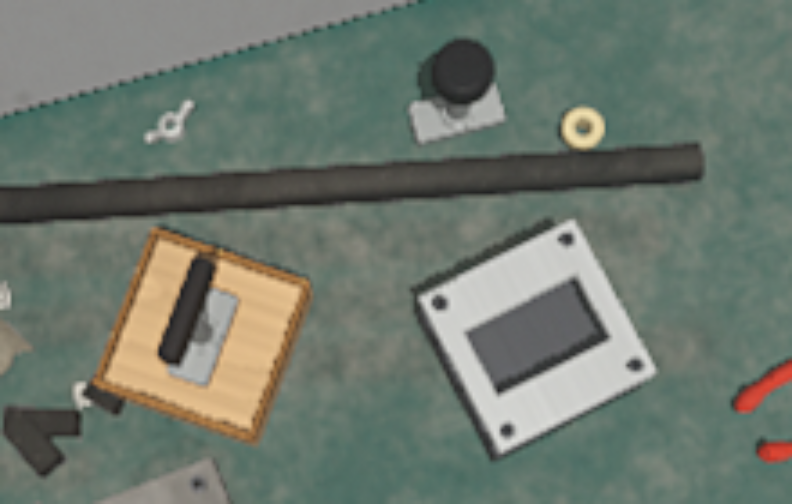

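```bash
python3 -c "
from cell import env
print(env.hand_in())"
```

```text
the job is handed in; nothing more can be done
None
```

The T-handled key now stands upright on its foot in the middle of the wooden tray, and I handed the job in at about 9.1 s.

- **What I did:** I gripped the T-handle, raised the key about 3 mm and turned it about 76° clockwise. The foot was then in line with the guard opening and centred to within about 1–2 mm. I lifted it straight out, set it down in the tray until light contact (about 7 N), released it and moved the arm away.
- **Last checks:** The final top and side pictures show the foot flat inside the rim and the block opening empty. The knob key sits at the same pixel as at the start. The gripper is clear of everything, and the readings I took never showed more than about 8 N of wrist force.
- **Disagreements:** The side view put the tray centre about 6 mm from the top view, and an oblique wrist view differed from these by 5–10 mm. I aimed between the top and side values, and the later pictures showed the foot well inside the rim. No check failed.

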